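# Fetch the labelled slide box from behind the bottles

## Robot

A 6-joint arm with a two-finger parallel gripper is mounted at the origin on a cart in front of the work surface, level with it; the furniture and walls round the work are solid. World frame = base frame: x ahead of the robot, y to its left, z up, the work surface at z = 0. Lengths are in m, angles in rad, forces in N, time in s.
With the tool pointing down it reaches from about 0.35 to 0.875 m from the base axis. Payload 4.2 kg.
Tool frame: the origin (TCP) lies midway between the tips of the shut fingers; the grasp point (between the pads) lies 19 mm behind it (grip_depth is the distance from the TCP to the grasp point, in m); z points along the fingers, y is the line along which they close (so a half turn about z gives the same grasp; the last joint's range is limited). The gripper opens to 87 mm and grips with 3 to 60 N. Pads are 19 mm wide; open, the fingers measure 117 mm over their backs; the gripper's body (75 mm by 190 mm) begins 51 mm behind the grasp point.
Start: joints at [1.47, 0.385, 0.008, 0, -1.194, -0.259], TCP at [0.22, 0.585, 0.223] pointing down, gripper open.
Joint ranges: [-3.14, 3.14], [-1.21, 2.06], [-1.07, 1.41], [-3.16, 2.05], [-2.99, -0.16], [-3.1, 3.1]. Speed limits (rad/s): [2.79, 2.79, 3.14, 3.14, 3.14, 3.14].

## Interface

Orientations are given as a unit quaternion [x, y, z, w].
In Python, from bench import * gives the robot as it stands.
- The arm moves only by the shell command python3 -m crank 'ROWS'. ROWS is JSON, a list that holds one entry, the list of rows, each a list of 5 numbers: the shift along the tool's x, y, z in m, then the turn about the tool's z in degrees, then the closure, from -1 (fully open) to 1 (shut). A call has 1 to 12 rows; each row shifts and turns the commanded pose from where the row before left it, along the tool's axes as they then stand; what a row does not reach is not made up. A row lasts 1/8 s, in which the tool goes at most 62.5 mm and 10.7 degrees, less where a joint would pass 70% of its speed; a pose out of reach is approached as far as the arm can. A call is refused whole if a number of a shift passes 0.0625 or a number of a turn 10.7, either way. A call with a gripper value outside its range is refused whole. The fingers move at their own pace and stop on an object; the grip force is fixed at half the most. Time passes only in rows, so rows that do not move let the fingers close. It gives the time, the measured TCP pose, the force, the opening and the grip force at its end, in the units of the state.
- get_state(): the state, without advancing time (a new reading comes with each control period).
- read_camera(name): name is "side" or "top"; returns a dict with "frame" (400x640x3 uint8, blue, green, red), "fx", "fy", "cx", "cy" (pixels), "k1" (the pictures are not rectified: a ray, as slopes to the right and down, at radius r is drawn at 1 + k1 r^2 times it, then the intrinsics apply), "R" (3x3) and "t" (3): a world point X has camera coordinates R X + t. Camera axes: x right, y down, z forward; pixel columns grow to the right and rows downward; lengths in m; the calibration is good to about 2 mm. A picture is of the moment at which its call begins. There is no depth.
- job_done(): hands the job in; it is judged then, once.
The state is a dict: "clock": time; "qpos": joint angles; "qd": joint speeds; "tau": joint torques, N m; "ee_pos": TCP position; "tool_rot": TCP orientation; "force": force on the tool from outside, world axes, zero at the start; "torque": the same for the moment, N m; "finger_gap": finger opening in m; "finger_force": force on a finger pad.
Only numpy, scipy, OpenCV 4.12 (cv2) and the standard library are available. Lean on these libraries where they do the work, as an engineer would, in place of code of your own. Each camera call takes 0.05 s, during which the arm holds its last target. There are 200 camera calls.

## Task

Fetch the slide box that has the card holder on its top end out of the rack: first stand both bottles from in front of the rack on the grey mat, then tip the box forward by its top so that it leans on the rack's sloping front, lift it out and stand it upright in the middle of the empty half of the white tray. Then put each bottle back on the very spot where it stood. Leave the other boxes and the cup in the tray where they are, and do not knock anything over.

Things in the scene. Friction and masses are not known exactly. Their poses are not given: they have to be found in the camera images.
- rack: fixed white tip-out rack, four boxes packed along its y. Origin: on the worktop, mid width, below the line where sloping front meets 4 mm floor; x to the back. Boxes stand at x 1 to 85 mm, z 4, pitch 39.5. Front slopes 38 deg from vertical towards the robot, upper edge at x -49, z 64. Back panel x 87 to 90, only 98 mm high: the boxes' rear faces are free above it. Cheeks no higher; outer width 166.
- slide_box: wanted grey slide box, 84 (x) x 38 (y) x 150 (z) mm, 0.25 kg, rigid, 64 x 26 mm aluminium holder with white card on its top end. Origin: centre of underside, z up, x to the rack's back. A closed fingertip behind its top rear edge draws it forward (under 5 N); it turns about its front foot, overbalances at 29 deg, falls onto the slope and stays at 38 deg; then pinch it across the 38 mm near its top.
- plain_box_1: grey slide box of the same size as the wanted one, top end plain, no card. Stands close beside its neighbours (1.5 mm gap). Origin: centre of underside. Stays where it is.
- plain_box_2: another plain slide box, the same as plain_box_1. Stays where it is.
- plain_box_3: another plain slide box, the same as plain_box_1. Stays where it is.
- wash_bottle: short round bottle: 54 mm diameter up to 73 mm height, shoulder, then a 30 mm wide cap from 94 to 120 mm; 0.2 kg. Stands in front of the rack. Origin: centre of underside, z up.
- spirit_bottle: tall round bottle: 60 mm diameter up to 132 mm height, shoulder, then a 34 mm wide cap from 172 to 200 mm; 0.41 kg. Stands in front of the rack beside the wash bottle. Origin: centre of underside, z up.
- side_mat: flat grey bench mat, 230 (x) x 150 (y) x 3 mm, fixed, left or right of the rack, opposite the tray. Origin: centre of underside. Takes both bottles, one near each end (about x -55 and +55 mm); their axes must be within 100 mm (x) and 65 mm (y) of its middle.
- tray: shallow white tray, 227 (x) x 307 (y) mm, rim 28 high, fixed, on the other side of the rack. Origin: centre of underside. Inner floor 196 x 276 mm, 3 mm above the worktop. A cup and two lying tubes occupy its +y half; the -y half is empty, its middle at x 0, y -70 mm.
- cup: white specimen cup with lid, 60 mm diameter and height, loose in the +y half of the tray; stays there. Origin: centre of underside.
Mind the look-alikes: they are no part of the job. There is more than one size of the wash_bottle; the one meant has the size given above.

How it is judged:
On the way, in this order (a step that is already met when the one before it is completed fails the run):
1. both bottles stand released and upright on the grey mat (x of wash_bottle in the frame of side_mat between -0.1 and 0.1 m and y of wash_bottle in the frame of side_mat between -0.065 and 0.065 m and angle between each of wash_bottle, spirit_bottle's own z axis and vertical below 0.1 rad and z of each of wash_bottle, spirit_bottle in the frame of side_mat below 0.008 m and contact force between each of wash_bottle, spirit_bottle and the fingers below 0.2 N and x of spirit_bottle in the frame of side_mat between -0.1 and 0.1 m and y of spirit_bottle in the frame of side_mat between -0.065 and 0.065 m), for 0.2 s.
2. the labelled slide box, both bottles still being on the mat, has been tipped forward and leans, released, on the rack's sloping front (all of step 1 and angle between slide_box's own z axis and vertical above 0.55 rad and angle between the y axis of slide_box and the y axis of rack, either way round below 0.15 rad and x of slide_box in the frame of rack between 0.015 and 0.05 m and z of slide_box in the frame of rack below 0.045 m and contact force between slide_box and the fingers below 0.2 N), for 0.2 s.
3. the labelled slide box stands upright and released in the empty half of the tray (x of slide_box in the frame of tray between -0.06 and 0.06 m and y of slide_box in the frame of tray between -0.105 and -0.035 m and angle between slide_box's own z axis and vertical below 0.1 rad and z of slide_box in the frame of tray below 0.008 m and contact force between slide_box and the fingers below 0.2 N), for 0.2 s.
At the end, for the whole second after the job is handed in: The labelled slide box stands upright (within 0.1 rad) on the floor of the tray's empty half, its centre within 60 mm (tray x) and 35 mm (tray y) of the middle of that half; each bottle stands upright (within 0.1 rad) within 15 mm of where it stood at the start; all are at rest and released (x of slide_box in the frame of tray between -0.06 and 0.06 m and y of slide_box in the frame of tray between -0.105 and -0.035 m and angle between each of slide_box, wash_bottle, spirit_bottle's own z axis and vertical below 0.1 rad and z of slide_box in the frame of tray below 0.008 m and linear speed of each of slide_box, wash_bottle, spirit_bottle below 0.02 m/s and angular speed of each of slide_box, wash_bottle, spirit_bottle below 0.2 rad/s and distance of each of wash_bottle, spirit_bottle from where it was at the start of the episode below 0.015 m); the robot touches nothing.
It fails at once if a plain box was shifted by more than 20 mm or tipped by more than 0.2 rad (distance of any of plain_box_1, plain_box_2, plain_box_3 from where it was at the start of the episode above 0.02 m or angle between any of plain_box_1, plain_box_2, plain_box_3's own z axis and vertical above 0.2 rad).
It fails at once if a bottle was knocked over (angle between any of wash_bottle, spirit_bottle's own z axis and vertical above 0.6 rad).
It fails at once if the cup in the tray was pushed away or tipped over (distance of cup from where it was at the start of the episode above 0.025 m or angle between cup's own z axis and vertical above 0.4 rad).
It also fails if it takes over 152 s, if anything falls off the work surface, if the arm or the gripper's body presses on something with over 40 N, if the wrist force passes 120 N, or if a joint passes its speed limit or range.

## Working session

There is one attempt and no reset: what is moved stays moved. The work goes in short steps, Python scripts to look and compute and a shell command to move; the robot and the scene stay as the last step left them, time stands still between calls to the robot, and variables do not carry over. Pictures are saved under pics/ and viewed, at most 15 in all, crops included, and the job is handed in when it is done.

```bash
mkdir -p pics; ls
python3 - <<'E'
from bench import *
import cv2,json
s=get_state(); print(s)
for n in("side","top"):
    c=read_camera(n); cv2.imwrite(f"pics/{n}0.png",c["frame"]); print({k:c[k] for k in c if k!="frame"})
E
```

```text
pics
{'clock': 0.0, 'qpos': array([ 1.46958150e+00,  3.85551002e-01,  6.63828437e-03, -5.24910353e-04,
       -1.19396278e+00, -2.58600857e-01]), 'qd': array([ 0.00108773, -0.0014431 ,  0.0007195 ,  0.00112592,  0.00040112,
       -0.00080198]), 'tau': array([ 3.80142808e-05, -3.90664673e+01,  1.87405086e+01,  4.22010407e+00,
        1.10142879e-02, -1.90279297e-04]), 'ee_pos': array([0.21982782, 0.5844334 , 0.22146396]), 'tool_rot': array([ 9.83842295e-01, -1.79034070e-01, -1.61460716e-04,  1.05554473e-03]), 'force': array([ 0.73969244, -0.10876273, -0.39392262]), 'torque': array([-0.04774798, -0.03820889,  0.01676314]), 'finger_force': 0.0, 'finger_gap': 0.08704802086057134}
{'fx': 402.38364839703416, 'fy': 402.38364839703416, 'cx': 317.03860064263256, 'cy': 206.84224117501174, 'k1': 0.019689401137364643, 'R': array([[ 0.37544564, -0.92680653, -0.00837971],
       [-0.77156571, -0.30752317, -0.55688046],
       [ 0.5135435 ,  0.21554384, -0.83055038]]), 't': array([-0.23676809,  0.3805502 ,  1.0228124 ])}
{'fx': 393.31173785997754, 'fy': 393.31173785997754, 'cx': 317.7572883201797, 'cy': 207.06079635565473, 'k1': -0.0431826462354008, 'R': array([[ 4.19113202e-01, -9.07933788e-01, -5.99747157e-04],
       [-8.49229971e-01, -3.91780972e-01, -3.54000179e-01],
       [ 3.21173754e-01,  1.48875472e-01, -9.35245162e-01]]), 't': array([-0.24226446,  0.41585913,  0.97168378])}
```

View pics/side0.png

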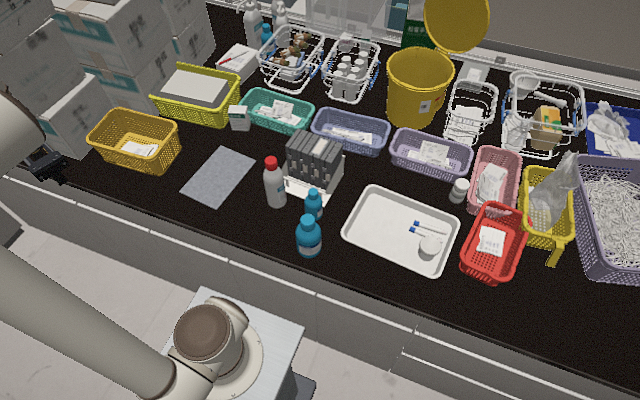

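View pics/top0.png

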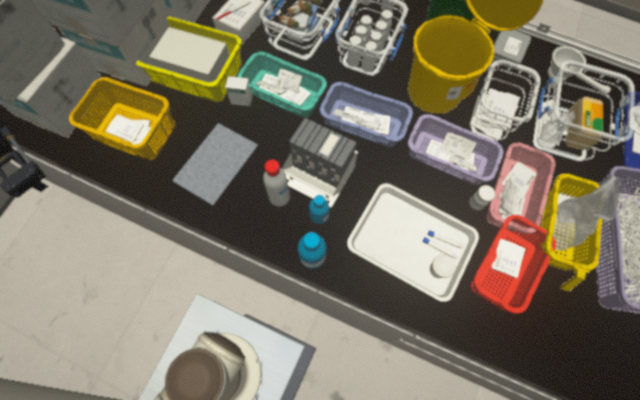

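The side view shows the red-capped spirit bottle (274,182), the small blue wash bottle (313,203), a larger blue look-alike (308,237), the rack (313,165), the mat (218,177) and the tray (401,230). I'll zoom in on the rack.

```bash
cat > h.py <<'E'
from bench import *
import numpy as np, cv2
def KD(c): return np.array([[c["fx"],0,c["cx"]],[0,c["fy"],c["cy"]],[0,0,1.]]),np.array([c["k1"],0,0,0.])
def ray(c,uv):
    K,D=KD(c); p=cv2.undistortPoints(np.array(uv,float).reshape(-1,1,2),K,D)[:,0]
    d=np.c_[p,np.ones(len(p))]@c["R"]; return -c["R"].T@c["t"],d
def plane(c,uv,z):
    o,d=ray(c,uv); return o+d*((z-o[2])/d[:,2])[:,None]
def proj(c,X):
    K,D=KD(c); return cv2.projectPoints(np.array(X,float).reshape(-1,3),cv2.Rodrigues(c["R"])[0],c["t"],K,D)[0][:,0]
def tri(c1,u1,c2,u2):
    o1,d1=ray(c1,u1);o2,d2=ray(c2,u2);out=[]
    for a,b in zip(d1,d2):
        s=np.linalg.lstsq(np.c_[a,-b],o2-o1,rcond=None)[0]; out.append((o1+s[0]*a+o2+s[1]*b)/2)
    return np.array(out)
def shot(n,name=None,box=None,k=4):
    c=read_camera(n)
    if name:
        f=c["frame"]
        if box: x0,y0,x1,y1=box; f=cv2.resize(f[y0:y1,x0:x1],None,fx=k,fy=k,interpolation=cv2.INTER_CUBIC)
        cv2.imwrite(f"pics/{name}.png",f)
    return c
E
python3 - <<'E'
from h import *
np.set_printoptions(precision=4,suppress=True)
c1=shot("side","sidez",(170,120,370,270)); c2=shot("top","topz",(170,110,370,260))
M={}
for n,c in(("side",c1),("top",c2)):
    f=c["frame"]; hsv=cv2.cvtColor(f,cv2.COLOR_BGR2HSV)
    def blobs(m,amin,roi):
        k=np.zeros_like(m);x0,y0,x1,y1=roi;k[y0:y1,x0:x1]=m[y0:y1,x0:x1]
        N,L,S,C=cv2.connectedComponentsWithStats(k)
        return [(S[i].tolist(),C[i].round(1).tolist()) for i in range(1,N) if S[i][4]>amin]
    print(n,"red",blobs(cv2.inRange(hsv,(0,120,80),(8,255,255))|cv2.inRange(hsv,(172,120,80),(180,255,255)),20,(240,130,310,200)))
    print(n,"blue",blobs(cv2.inRange(hsv,(92,110,50),(115,255,255)),20,(280,170,345,280)))
    m=cv2.inRange(hsv,(90,10,90),(130,90,220)); cs=cv2.findContours(m[100:230,150:262],cv2.RETR_EXTERNAL,cv2.CHAIN_APPROX_NONE)[0]
    k=max(cs,key=cv2.contourArea); b=cv2.boxPoints(cv2.minAreaRect(k))+[150,100]; print("mat",cv2.contourArea(k),plane(c,b,.003))
    m=cv2.inRange(hsv,(0,0,140),(180,50,255)); cs=cv2.findContours(m[175:310,335:485],cv2.RETR_EXTERNAL,cv2.CHAIN_APPROX_NONE)[0]
    k=max(cs,key=cv2.contourArea); h=cv2.convexHull(k)[:,0]+[335,175]
    P=plane(c,h,.028)[:,:2].astype(np.float32); r=cv2.minAreaRect(P); print("tray",r)
E
```

```text
side red [([264, 155, 14, 16, 173], [270.6, 162.6])]
side blue [([295, 188, 27, 71, 1127], [309.3, 223.0])]
mat 2312.0 [[0.4013 0.3928 0.003 ]
 [0.6762 0.3764 0.003 ]
 [0.6097 0.2172 0.003 ]
 [0.3525 0.2475 0.003 ]]
tray ((0.5189736485481262, -0.3129766583442688), (0.30842795968055725, 0.2300264984369278), 84.09362030029297)
top red [([264, 159, 17, 17, 217], [271.7, 166.5])]
top blue [([309, 196, 20, 27, 397], [318.1, 208.6]), ([297, 231, 30, 32, 697], [311.4, 246.9])]
mat 9.5 [[0.4335 0.3347 0.003 ]
 [0.4702 0.3256 0.003 ]
 [0.4638 0.3079 0.003 ]
 [0.4273 0.3172 0.003 ]]
tray ((0.5199472308158875, -0.31240057945251465), (0.3108270764350891, 0.2310090959072113), 84.15567016601562)
```

View pics/sidez.png

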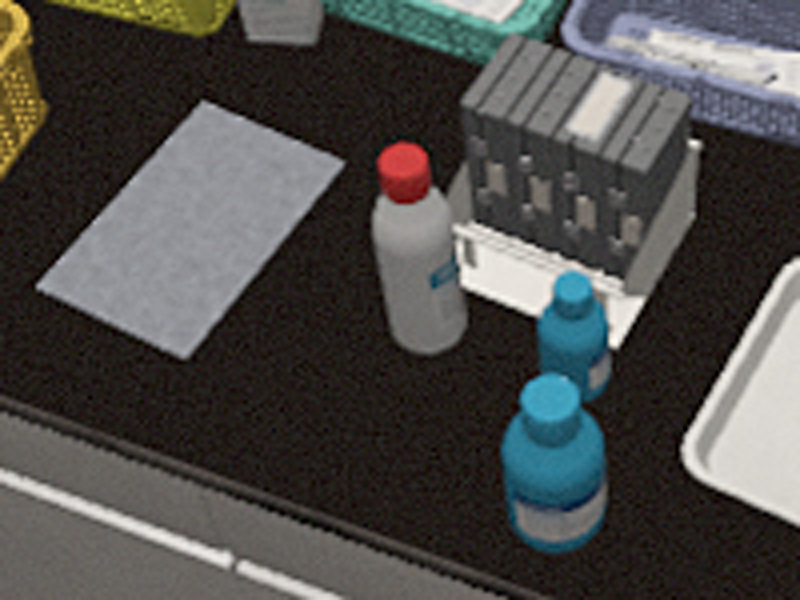

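View pics/topz.png

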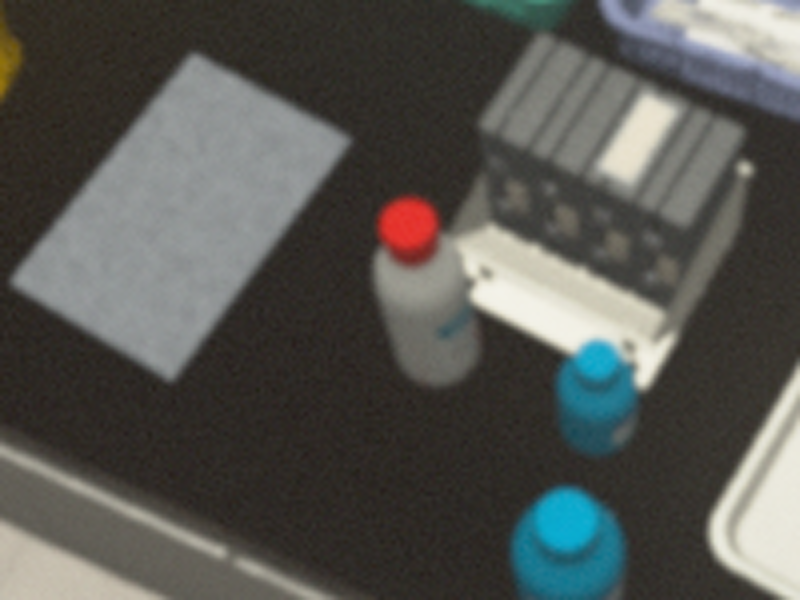

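The third box from the left carries the white card (side crop (600,105), top crop (640,138)). The two bottle caps are clear in both views, and so are the mat and rack corners.

```bash
cat > m.py <<'E'
from h import *
np.set_printoptions(precision=4,suppress=True)
c1=read_camera("side");c2=read_camera("top")
S=lambda l:np.array(l)/4+[170,120]-.375
T=lambda l:np.array(l)/4+[170,110]-.375
def show(n,s,t,z):
    a=plane(c1,S(s),z);b=plane(c2,T(t),z); print(n,"side\n",a[:,:2],"\ntop\n",b[:,:2],"\ntri\n",tri(c1,S(s),c2,T(t)))
    return (a+b)/2
m=show("mat",[(37,288),(203,100),(345,163),(187,358)],[(12,283),(195,52),(352,138),(170,382)],.003)
print("mat",m.mean(0),cv2.minAreaRect(m[:,:2].astype(np.float32)))
show("spirit",[(403,155)],[(409,220)],.2)
show("wash",[(574,283)],[(598,352)],.12)
b=show("boxtop",[(463,103),(515,38),(692,97),(625,172)],[(482,125),(545,35),(745,130),(688,225)],.154)
print("boxtop",b.mean(0),cv2.minAreaRect(b[:,:2].astype(np.float32)))
show("card",[(600,105)],[(640,138)],.155)
show("big",[(551,393)],[(567,515)],.16)
E
python3 m.py
```

```text
mat side
 [[0.3995 0.3904]
 [0.6292 0.3676]
 [0.6106 0.2182]
 [0.3849 0.2429]] 
top
 [[0.401  0.3909]
 [0.6305 0.3671]
 [0.6138 0.2188]
 [0.3823 0.2444]] 
tri
 [[ 0.4024  0.3941 -0.0026]
 [ 0.6324  0.3699 -0.0013]
 [ 0.6188  0.2237 -0.0084]
 [ 0.3809  0.24    0.0106]]
mat [0.5065 0.305  0.003 ] ((0.5067241191864014, 0.3054734468460083), (0.14986664056777954, 0.23127496242523193), 83.7238998413086)
spirit side
 [[0.4917 0.0829]] 
top
 [[0.4899 0.0819]] 
tri
 [[0.4876 0.0801 0.2056]]
wash side
 [[ 0.487 -0.047]] 
top
 [[ 0.489  -0.0451]] 
tri
 [[ 0.4921 -0.0442  0.1122]]
boxtop side
 [[ 0.5888  0.0848]
 [ 0.6654  0.0754]
 [ 0.6581 -0.0737]
 [ 0.5709 -0.0535]] 
top
 [[ 0.5905  0.0855]
 [ 0.6703  0.0776]
 [ 0.6593 -0.0726]
 [ 0.58   -0.0664]] 
tri
 [[ 0.5931  0.0872  0.1487]
 [ 0.6797  0.0825  0.1379]
 [ 0.662  -0.0722  0.1495]
 [ 0.5788 -0.0587  0.1489]]
boxtop [0.6229 0.0071 0.154 ] ((0.624163806438446, 0.005994454026222229), (0.1507943868637085, 0.08414386212825775), 84.41514587402344)
card side
 [[ 0.6242 -0.0124]] 
top
 [[ 0.6244 -0.0128]] 
tri
 [[ 0.6244 -0.0126  0.1548]]
big side
 [[ 0.3714 -0.0789]] 
top
 [[ 0.372  -0.0786]] 
tri
 [[ 0.3726 -0.0783  0.1579]]
```

```bash
cat > go.py <<'E'
import sys; from h import *
from scipy.spatial.transform import Rotation as Ro
s=get_state(); R=Ro.from_quat(s["tool_rot"]).as_matrix(); p=s["ee_pos"]
yaw=np.degrees(np.arctan2(R[1,0],R[0,0]))
print("t",round(s["clock"],2),"tcp",p.round(4),"yaw",round(yaw,2),"tilt",round(np.degrees(np.arccos(-R[2,2])),2),"gap",round(s["finger_gap"],4),"ff",round(s["finger_force"],2),"F",s["force"].round(1))
if len(sys.argv)>3:
    t=np.array(list(map(float,sys.argv[1:4])))
    print("shift mm",(R.T@(t-p)*1000).round(1), "turn to -5.7:",round(yaw+5.7,1))
E
python3 -m crank '[[[0,0,-0.03,-7.45,-1],[0,0,-0.03,-7.45,-1],[0,0,0,0,-1]]]'; python3 go.py 0.490 0.082 0.27
```

```text
clock: 0.68
ee_pos: [0.2204, 0.5862, 0.2855]
tool_rot: [0.999, -0.05, 0.001, -0.003]
force: [0.5, -0.2, -0.8]
finger_gap: 0.0869
finger_force: 0.0
t 0.68 tcp [0.2204 0.5862 0.2855] yaw -5.72 tilt 0.35 gap 0.0869 ff 0.0 F [ 0.5 -0.2 -0.8]
shift mm [318.5 474.9  12.9] turn to -5.7: -0.0
```

```bash
python3 -m crank '[[[0.0265,0.0396,0,0,-1],[0.0265,0.0396,0,0,-1],[0.0265,0.0396,0,0,-1],[0.0265,0.0396,0,0,-1],[0.0265,0.0396,0,0,-1],[0.0265,0.0396,0,0,-1],[0.0265,0.0396,0,0,-1],[0.0265,0.0396,0,0,-1],[0.0265,0.0396,0,0,-1],[0.0265,0.0396,0,0,-1],[0.0265,0.0396,0,0,-1],[0.0265,0.0396,0,0,-1]]]' >/dev/null; python3 -m crank '[[[0,0,0,0,-1],[0,0,0,0,-1]]]' >/dev/null; python3 go.py 0.490 0.082 0.172
```

```text
t 2.42 tcp [0.4886 0.0803 0.2817] yaw -5.79 tilt 0.09 gap 0.0873 ff 0.0 F [-0.4 -0.4  0.2]
shift mm [  1.4  -1.8 109.7] turn to -5.7: -0.1
```

```bash
python3 -m crank '[[[0.0015,-0.0018,0.03,0,-1],[0,0,0.03,0,-1],[0,0,0.03,0,-1],[0,0,0.018,0,-1],[0,0,0,0,-1],[0,0,0,0,1],[0,0,0,0,1],[0,0,0,0,1],[0,0,0,0,1],[0,0,0,0,1],[0,0,0,0,1],[0,0,0,0,1]]]'; python3 go.py 0.452 0.311 0.3
```

```text
clock: 3.92
ee_pos: [0.4908, 0.0819, 0.1745]
tool_rot: [0.999, -0.05, -0.0, 0.0]
force: [0.3, -0.5, 0.1]
finger_gap: 0.0333
finger_force: 30.0
t 3.92 tcp [0.4908 0.0819 0.1745] yaw -5.72 tilt 0.02 gap 0.0333 ff 30.0 F [ 0.3 -0.5  0.1]
shift mm [ -61.4 -224.  -125.5] turn to -5.7: -0.0
```

```bash
python3 -m crank '[[[0,0,-0.02,0,1],[0,0,-0.03,0,1],[0,0,0,0,1]]]' ; python3 go.py 0.571 0.298 0.225
```

```text
clock: 4.3
ee_pos: [0.4919, 0.0827, 0.2258]
tool_rot: [0.999, -0.05, 0.002, -0.001]
force: [-0.5, 0.1, -4.7]
finger_gap: 0.0336
finger_force: 30.0
t 4.3 tcp [0.4919 0.0827 0.2258] yaw -5.71 tilt 0.27 gap 0.0336 ff 30.0 F [-0.5  0.1 -4.7]
shift mm [  57.2 -222.1    1.6] turn to -5.7: -0.0
```

```bash
python3 -m crank '[[[0,-0.02,0,0,1],[0,-0.03,0,0,1],[0,-0.03,0,0,1],[0.01,-0.03,0,0,1],[0.012,-0.03,0,0,1],[0.012,-0.03,0,0,1],[0.012,-0.03,0,0,1],[0.011,-0.022,0,0,1],[0,0,0,0,1],[0,0,0,0,1],[0,0,0,0,1]]]' >/dev/null; python3 go.py 0.571 0.298 0.1785
```

```text
t 5.67 tcp [0.569  0.2968 0.224 ] yaw -5.73 tilt 0.08 gap 0.0333 ff 30.0 F [ 0.7 -0.6 -2.9]
shift mm [ 1.9 -1.4 45.5] turn to -5.7: -0.0
```

```bash
python3 -m crank '[[[0,0,0.025,0,1],[0,0,0.015,0,1],[0,0,0.004,0,1],[0,0,0.002,0,1],[0,0,0,0,1],[0,0,0,0,1]]]'; python3 go.py
python3 - <<'E'
from h import *
shot("side","s1",(170,90,370,240))
E
```

```text
clock: 6.42
ee_pos: [0.5699, 0.2975, 0.1793]
tool_rot: [0.999, -0.05, 0.001, -0.0]
force: [-1.3, 0.5, -4.6]
finger_gap: 0.0335
finger_force: 30.0
t 6.42 tcp [0.5699 0.2975 0.1793] yaw -5.71 tilt 0.08 gap 0.0335 ff 30.0 F [-1.3  0.5 -4.6]
```

View pics/s1.png

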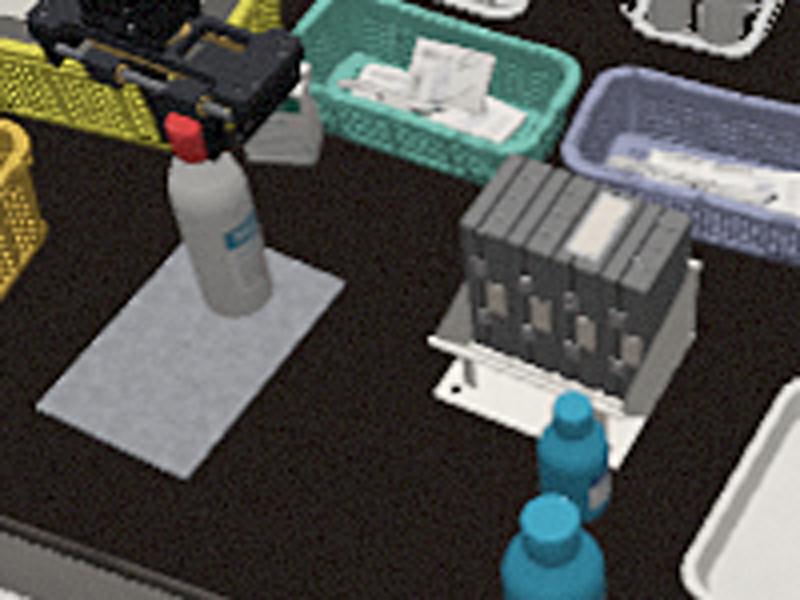

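The spirit bottle hangs upright just above the far half of the mat (crop 235,300). I'll lower it the last 2 mm and release.

```bash
python3 -m crank '[[[0,0,0.0015,0,1],[0,0,0.001,0,1],[0,0,0,0,1]]]'|grep -E "ee_pos|force"; python3 -m crank '[[[0,0,0,0,0.3],[0,0,0,0,0],[0,0,0,0,-1],[0,0,0,0,-1],[0,0,0,0,-1],[0,0,-0.02,0,-1],[0,0,-0.04,0,-1],[0,0,-0.03,0,-1],[0,0,0,0,-1]]]'>/dev/null; python3 go.py 0.488 -0.0455 0.26
```

```text
ee_pos: [0.5702, 0.2975, 0.1776]
force: [-0.7, -0.8, 3.6]
finger_force: 30.0
t 7.97 tcp [0.5708 0.2981 0.2692] yaw -5.71 tilt 0.37 gap 0.0868 ff 0.0 F [ 0.4  0.7 -0.4]
shift mm [-48.3 350.2   7.5] turn to -5.7: -0.0
```

```bash
python3 -m crank '[[[-0.006,0.044,0.001,0,-1],[-0.006,0.044,0.001,0,-1],[-0.006,0.044,0.001,0,-1],[-0.006,0.044,0.001,0,-1],[-0.006,0.044,0.001,0,-1],[-0.006,0.044,0.001,0,-1],[-0.006,0.044,0.001,0,-1],[-0.006,0.042,0,0,-1],[0,0,0,0,-1],[0,0,0,0,-1],[0,0,0,0,-1]]]'>/dev/null; python3 go.py 0.489 -0.0455 0.097
```

```text
t 9.35 tcp [ 0.4871 -0.0454  0.2586] yaw -5.65 tilt 0.04 gap 0.0868 ff 0.0 F [ 0.6 -0.1  0.7]
shift mm [ 2.000e+00 -1.000e-01  1.616e+02] turn to -5.7: 0.1
```

```bash
python3 -m crank '[[[0.0015,0,0.04,0,-1],[0,0,0.04,0,-1],[0,0,0.04,0,-1],[0,0,0.03,0,-1],[0,0,0.0115,0,-1],[0,0,0,0,-1],[0,0,0,0,1],[0,0,0,0,1],[0,0,0,0,1],[0,0,0,0,1],[0,0,0,0,1],[0,0,0,0,1]]]'; python3 -m crank '[[[0,0,0,0,1],[0,0,-0.015,0,1],[0,0,-0.02,0,1],[0,0,0,0,1]]]'; python3 go.py 0.442 0.312 0.135
```

```text
clock: 10.85
ee_pos: [0.4885, -0.0463, 0.0976]
tool_rot: [0.999, -0.05, -0.0, 0.0]
force: [-0.1, -0.5, 0.3]
finger_gap: 0.0349
finger_force: 0.0
clock: 11.35
ee_pos: [0.4893, -0.0461, 0.1334]
tool_rot: [0.999, -0.05, 0.001, -0.0]
force: [0.2, 0.2, -1.8]
finger_gap: 0.0288
finger_force: 30.0
t 11.35 tcp [ 0.4893 -0.0461  0.1334] yaw -5.71 tilt 0.16 gap 0.0288 ff 30.0 F [ 0.2  0.2 -1.8]
shift mm [ -82.7 -351.6   -1.5] turn to -5.7: -0.0
```

```bash
python3 -m crank '[[[-0.008,-0.025,0,0,1],[-0.009,-0.04,0,0,1],[-0.009,-0.04,0,0,1],[-0.009,-0.04,0,0,1],[-0.009,-0.04,0,0,1],[-0.009,-0.04,0,0,1],[-0.009,-0.04,0,0,1],[-0.009,-0.04,0,0,1],[-0.008,-0.03,0,0,1],[-0.003,-0.016,0,0,1],[0,0,0,0,1],[0,0,0,0,1]]]'>/dev/null; python3 go.py 0.442 0.312 0.101
```

```text
t 12.85 tcp [0.4416 0.3099 0.132 ] yaw -5.77 tilt 0.09 gap 0.0291 ff 30.0 F [-0.  -0.3 -2.5]
shift mm [ 0.2 -2.1 31. ] turn to -5.7: -0.1
```

```bash
python3 -m crank '[[[0,0,0.015,0,1],[0,0,0.01,0,1],[0,0,0.004,0,1],[0,0,0.002,0,1],[0,0,0,0,1],[0,0,0.001,0,1],[0,0,0,0,1]]]'|grep -E "ee_pos|force"
```

```text
ee_pos: [0.4419, 0.3112, 0.1007]
force: [-0.6, 0.1, -1.3]
finger_force: 30.0
```

Force is easing, so it's nearly touching. One more millimetre, release, retreat, and look behind the rack.

```bash
python3 -m crank '[[[0,0,0.0012,0,1],[0,0,0,0,1]]]'|grep -E "ee_pos|force"; python3 -m crank '[[[0,0,0,0,0.3],[0,0,0,0,0],[0,0,0,0,-1],[0,0,0,0,-1],[0,0,0,0,-1],[0,0,-0.02,0,-1],[0,0,-0.06,0,-1],[0,0,-0.06,0,-1],[0,0,-0.03,0,1],[0,0,0,0,1],[0,0,0,0,1]]]'>/dev/null; python3 go.py 0.676 -0.0165 0.24
python3 - <<'E'
from h import *
c=shot("side","s2",(170,90,370,240)); c2=shot("top","t2",(170,110,370,260))
np.set_printoptions(precision=4,suppress=True)
# rear top edge of the wanted box & card centre predicted
u=np.array([.9951,-.0985,0]);v=np.array([.0985,.9951,0]);o=np.array([.5835,.0113,0])
P=[o+.085*u+a*v+[0,0,.154] for a in(-.0385,-.0005)]
print((proj(c,P)-[170,90])*4,(proj(c2,P)-[170,110])*4)
E
```

```text
ee_pos: [0.4422, 0.3114, 0.1005]
force: [-0.8, -0.6, 4.8]
finger_force: 30.0
t 15.35 tcp [0.4413 0.3107 0.2682] yaw -5.73 tilt 0.12 gap 0.0646 ff 0.0 F [-0.8  0.9  0.2]
shift mm [266.3 302.1  28.1] turn to -5.7: -0.0
[[646.0232 196.1574]
 [601.8085 179.4731]] [[694.4275 101.7322]
 [644.3829  76.5413]]
```

View pics/s2.png

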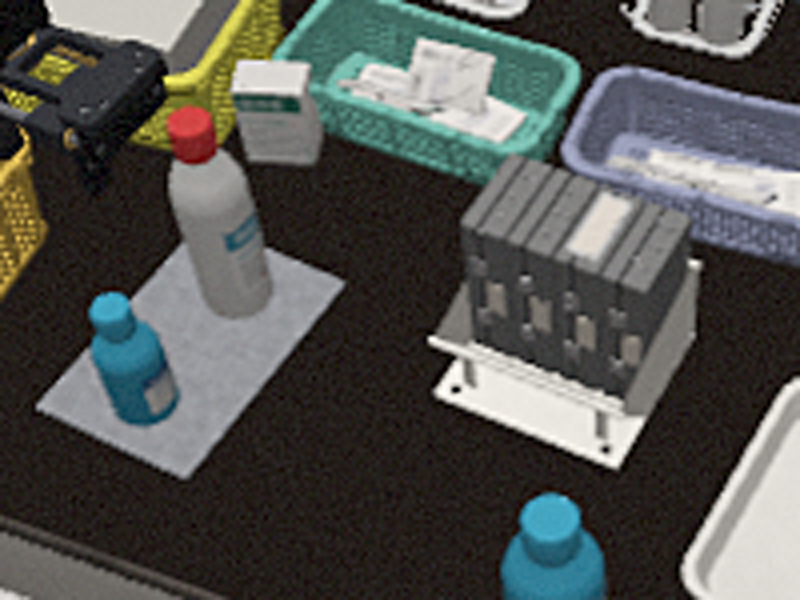

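View pics/t2.png

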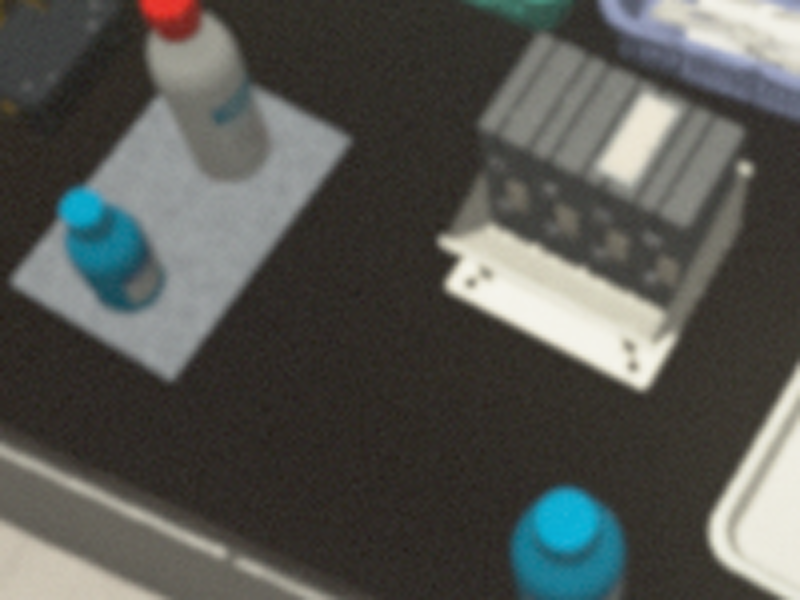

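Both bottles stand on the mat (crop spirit (235,300), wash (145,405)), and the box edges match the prediction. Next I'll go behind the wanted box with the fingers shut.

```bash
python3 -m crank '[[[0.0277,0.0303,0,0,1],[0.0277,0.0303,0,0,1],[0.0277,0.0303,0,0,1],[0.0277,0.0303,0,0,1],[0.0277,0.0303,0,0,1],[0.0277,0.0303,0,0,1],[0.0277,0.0303,0,0,1],[0.0277,0.0303,0,0,1],[0.0277,0.0303,0,0,1],[0.0277,0.0303,0,0,1],[0,0,0,0,1],[0,0,0,0,1]]]'>/dev/null; python3 go.py 0.686 -0.0187 0.14
```

```text
t 16.95 tcp [ 0.6868 -0.0179  0.2678] yaw -5.73 tilt 0.16 gap 0.0004 ff 0.0 F [-0.2  0.1 -0.1]
shift mm [ -0.4   0.9 127.8] turn to -5.7: -0.0
```

```bash
python3 -m crank '[[[0.002,0.001,0.04,0,1],[0,0,0.04,0,1],[0,0,0.03,0,1],[0,0,0.017,0,1],[0,0,0,0,1],[0,0,0,0,1]]]'; python3 -m crank '[[[-0.003,0,0,0,1],[-0.003,0,0,0,1],[-0.003,0,0,0,1],[0,0,0,0,1]]]'|grep -E "ee_pos|force:"
python3 - <<'E'
from h import *
shot("side","s3",(240,90,400,210),5)
E
```

```text
clock: 17.7
ee_pos: [0.6901, -0.0188, 0.1441]
tool_rot: [0.999, -0.049, 0.002, -0.0]
force: [-0.1, -0.4, 0.8]
finger_gap: 0.0007
finger_force: 0.0
ee_pos: [0.68, -0.0183, 0.1426]
force: [0.9, -0.1, 0.1]
finger_force: 0.0
```

View pics/s3.png

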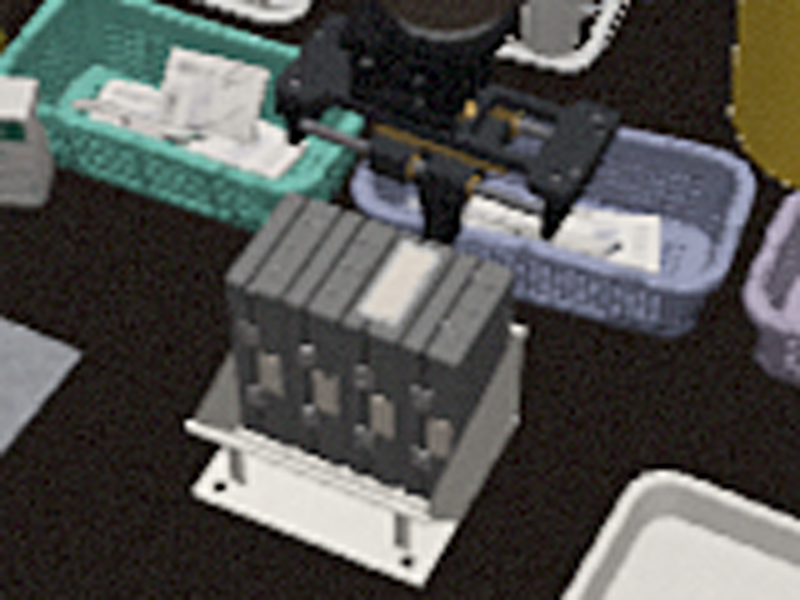

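The shut fingertip stands right behind the carded box (crop 443,225). Now I'll draw it forward slowly.

```bash
for i in 1 2; do python3 -m crank '[[[-0.005,0,0,0,1],[-0.005,0,0,0,1],[-0.005,0,0,0,1],[-0.005,0,0,0,1]]]'|grep -E "ee_pos|force:"; done
python3 - <<'E'
from h import *
shot("side","s4",(240,90,400,210),5)
E
```

```text
ee_pos: [0.6601, -0.0162, 0.1426]
force: [0.8, 0.1, 0.3]
finger_force: 0.6
ee_pos: [0.64, -0.0142, 0.1423]
force: [0.7, 0.3, 1.6]
finger_force: 0.4
```

View pics/s4.png

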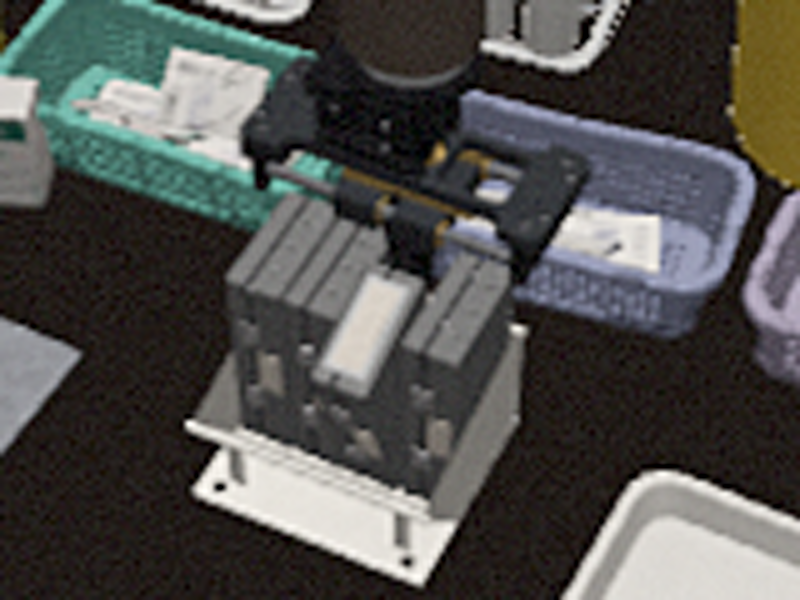

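The wanted box alone is tipping forward (crop 368,335) and its neighbours are undisturbed. I'll keep drawing.

```bash
for i in 1 2; do python3 -m crank '[[[-0.005,0,0,0,1],[-0.005,0,0,0,1],[-0.005,0,0,0,1]]]'|grep -E "ee_pos|force:"; done; python3 -m crank '[[[0,0,0,0,1],[0,0,0,0,1],[0,0,0,0,1]]]'|grep -E "ee_pos|force:"
python3 - <<'E'
from h import *
shot("side","s5",(240,90,400,210),5)
E
```

```text
ee_pos: [0.625, -0.0128, 0.1422]
force: [-0.4, -0.1, 0.1]
finger_force: 0.2
ee_pos: [0.61, -0.0112, 0.1422]
force: [-0.1, -0.2, 0.0]
finger_force: 0.0
ee_pos: [0.6107, -0.0113, 0.1423]
force: [0.8, 0.8, 0.2]
finger_force: 0.0
```

View pics/s5.png

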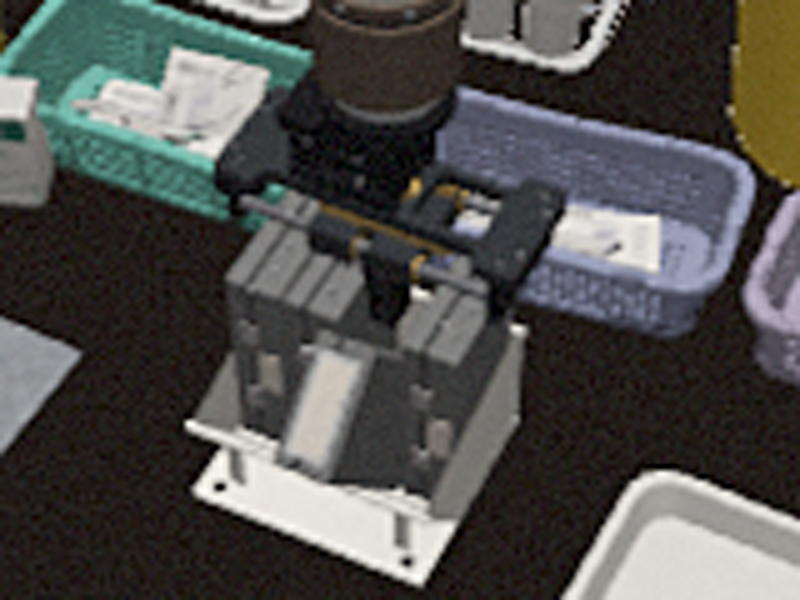

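The carded box now leans on the slope (card centre at crop (325,410)) and the neighbours are upright. I'll lift clear and open the gripper above it.

```bash
python3 -m crank '[[[0.004,0,-0.03,0,1],[0,0,-0.05,0,1],[0,0,-0.03,0,1],[-0.02,0,0,0,-1],[-0.03,0,0,0,-1],[-0.028,0,0,0,-1],[0,0,0,0,-1],[0,0,0,0,-1]]]'>/dev/null; python3 go.py 0.5368 -0.004 0.118
python3 - <<'E'
from h import *
np.set_printoptions(precision=4,suppress=True)
c=shot("side")
u=np.array([.9951,-.0985,0]);v=np.array([.0985,.9951,0]);o=np.array([.5835,.0113,0])
X=o-.059*u-.01975*v+[0,0,.148]
print("pred px",(proj(c,[X])-[240,90])*5, "world",X,"measured on plane",plane(c,[(240+325/5,90+410/5)],.148))
f=c["frame"]; print(f[160:185:4,295:320:3].mean(2).astype(int))
E
```

```text
t 21.48 tcp [ 0.5375 -0.0039  0.2526] yaw -5.71 tilt 0.05 gap 0.0426 ff 0.0 F [-0.4  0.1  0.4]
shift mm [ -0.8   0.2 134.6] turn to -5.7: -0.0
pred px [[317.3847 404.1594]] world [ 0.5228 -0.0025  0.148 ] measured on plane [[ 0.5205 -0.0083  0.148 ]]
[[ 50  60 127 177 119 115 126  94  94]
 [106  53 106 201 198 197  96  63  56]
 [101  49 177 200 201 128  51  61  58]
 [ 62  94 201 201 196 100  60  61  53]
 [ 52 170 198 198 158  48  60  56  61]
 [135 190 197 195 105  61  59  56  51]
 [237 212  99 114  52  57  57  64  54]]
```

```bash
python3 -m crank '[[[0,0.001,0,0,-1],[0,0,0,0,-1],[0,0,0,0,-1],[0,0,0.04,0,-1],[0,0,0.04,0,-1],[0,0,0.03,0,-1],[0,0,0.02,0,-1],[0,0,0.004,0,-1],[0,0,0,0,-1],[0,0,0,0,-1]]]'
python3 - <<'E'
from h import *
shot("side","s6",(240,90,400,210),5)
E
```

```text
clock: 22.78
ee_pos: [0.5377, -0.0047, 0.1195]
tool_rot: [0.999, -0.05, 0.001, -0.0]
force: [0.1, 0.1, -0.1]
finger_gap: 0.0869
finger_force: 0.0
```

View pics/s6.png

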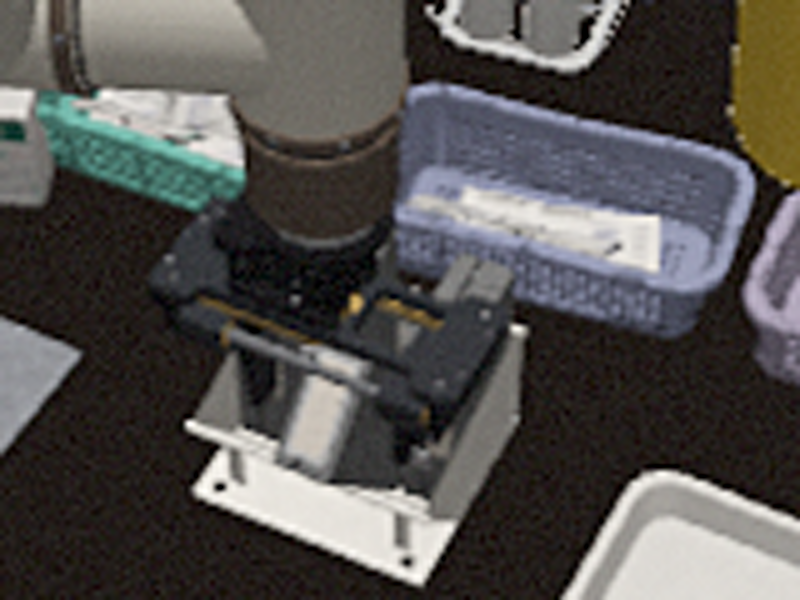

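The fingers straddle the leaning box: left at crop (258,380), right at (415,440). I'll close and lift straight up.

```bash
python3 -m crank '[[[0,0,0,0,1],[0,0,0,0,1],[0,0,0,0,1],[0,0,0,0,1],[0,0,0,0,1],[0,0,0,0,1],[0,0,0,0,1]]]'; python3 -m crank '[[[0,0,-0.01,0,1],[0,0,-0.015,0,1],[0,0,-0.015,0,1],[0,0,-0.02,0,1],[0,0,0,0,1]]]'
```

```text
clock: 23.7
ee_pos: [0.5369, -0.005, 0.1183]
tool_rot: [0.999, -0.05, -0.0, 0.0]
force: [0.2, -0.6, -0.6]
finger_gap: 0.0379
finger_force: 29.8
clock: 24.32
ee_pos: [0.5382, -0.0046, 0.1808]
tool_rot: [0.999, -0.05, 0.003, -0.001]
force: [0.2, -0.4, -2.3]
finger_gap: 0.0378
finger_force: 29.8
```

```bash
python3 -m crank '[[[0,0,-0.025,0,1],[0,0,-0.03,0,1],[0,0,-0.03,0,1],[0,0,-0.03,0,1],[0,0,-0.01,0,1],[0,0,0,0,1],[0,0,0,0,1]]]'; python3 go.py 0.527 -0.243 0.3
python3 - <<'E'
from h import *
shot("side","s7",(220,80,420,230),4)
E
```

```text
clock: 25.2
ee_pos: [0.536, -0.0049, 0.3015]
tool_rot: [0.999, -0.05, -0.002, 0.0]
force: [-0.3, -0.6, -3.1]
finger_gap: 0.0382
finger_force: 29.8
t 25.2 tcp [ 0.536  -0.0049  0.3015] yaw -5.73 tilt 0.2 gap 0.0382 ff 29.82 F [-0.3 -0.6 -3.1]
shift mm [ 14.8 237.8   1.6] turn to -5.7: -0.0
```

View pics/s7.png

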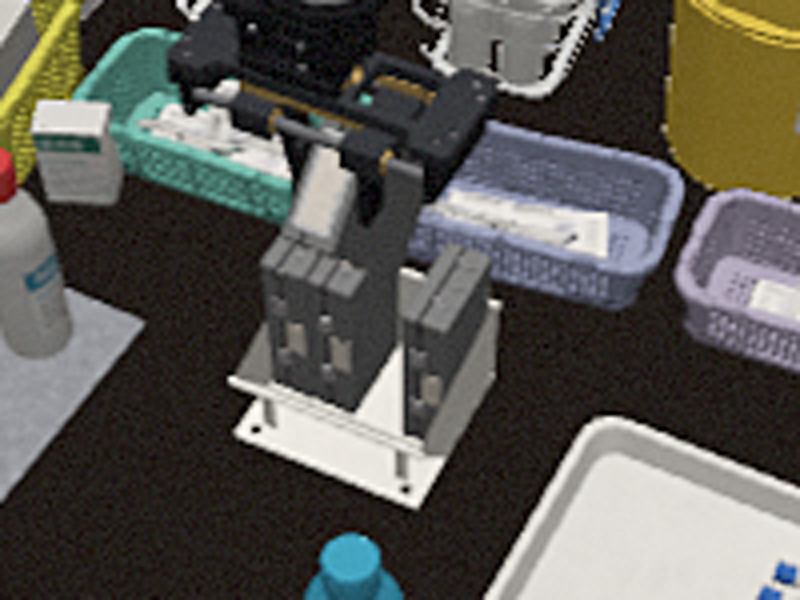

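The box is out, still leaning in the grip, and the gap in the rack is visible at crop (380,370). I'll carry it over the empty tray half.

```bash
python3 -m crank '[[[-0.005,0.015,0,0,1],[-0.008,0.025,0,0,1],[-0.008,0.025,0,0,1],[-0.008,0.025,0,0,1],[-0.008,0.025,0,0,1],[-0.008,0.025,0,0,1],[-0.008,0.025,0,0,1],[-0.008,0.025,0,0,1],[-0.006,0.02,0,0,1],[-0.005,0.01,0,0,1],[0,0,0,0,1],[0,0,0,0,1]]]'>/dev/null; python3 go.py 0.44 -0.2345 0.19
python3 - <<'E'
from h import *
shot("side","s8",(290,100,470,280),3)
E
```

```text
t 26.75 tcp [ 0.4434 -0.2163  0.3033] yaw -5.7 tilt 0.01 gap 0.0376 ff 29.82 F [-0.2  0.3 -2.4]
shift mm [ -1.6  18.4 113.3] turn to -5.7: 0.0
```

View pics/s8.png

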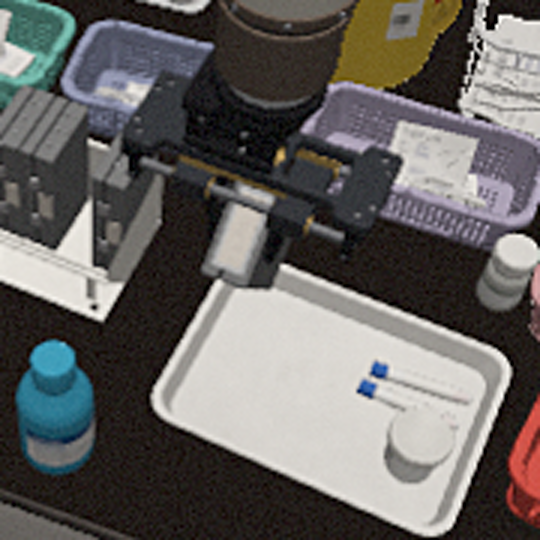

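Run:
```python
from h import *
c=read_camera("side"); s=get_state(); g=s["ee_pos"]+[0,0,.019]
u=np.array([.9951,-.0985,0]);v=np.array([.0985,.9951,0])
o,d=ray(c,[(364.7,193.7)])
k=((g-o)@v)/(d[0]@v); P=o+k*d[0]-g; print("x,z mm",P@u*1000,P[2]*1000)
for th in range(0,60,10):
    t=np.radians(th); print(th,-45*np.cos(t)-19*np.sin(t),-45*np.sin(t)+19*np.cos(t))
```

```text
x,z mm -32.87818051695019 -34.95504648543268
0 -45.0 19.0
10 -47.615664261221035 10.89717931222009
20 -48.784550658553584 2.4632533452771685
30 -48.47114317029974 -6.045517328095659
40 -46.684964524398254 -14.370598016633682
50 -43.48028685515486 -22.259035356309763
```

The front top edge sits lower than expected: tilt is about 70° if the edge pixel was right. I'll view both cameras in one picture and compare with the predicted corner pixels.

Run:
```python
from h import *
a=read_camera("side");b=read_camera("top"); s=get_state(); g=s["ee_pos"]+[0,0,.019]
np.set_printoptions(precision=0,suppress=True,linewidth=150)
A=(325,130);B=(345,130)
k=lambda c,o,n:cv2.resize(c["frame"][o[1]:o[1]+120,o[0]:o[0]+80],None,fx=5,fy=5,interpolation=cv2.INTER_CUBIC)
cv2.imwrite("pics/c9.png",np.hstack([k(a,A,0),k(b,B,0)]))
u=np.array([.9951,-.0985,0]);v=np.array([.0985,.9951,0]);z=np.array([0,0,1.])
for th in(20,38,70):
    t=np.radians(th);bx=np.cos(t)*u+np.sin(t)*z;bz=-np.sin(t)*u+np.cos(t)*z
    P=[g+bx*x+v*y+bz*h for n,x,h in(("ft",-.045,.019),("rt",.039,.019),("fb",-.045,-.131),("rb",.039,-.131)) for y in(.019,-.019)]
    print(th,"ft+ ft- rt+ rt- fb+ fb- rb+ rb-\n",((proj(a,P)-A)*5).T,"\n",((proj(b,P)-B)*5+[400,0]).T)
```

```text
20 ft+ ft- rt+ rt- fb+ fb- rb+ rb-
 [[153. 230. 229. 306. 175. 242. 241. 307.]
 [280. 311. 121. 150. 371. 399. 232. 258.]] 
 [[517. 603. 620. 708. 532. 605. 619. 692.]
 [486. 533. 296. 342. 488. 528. 329. 368.]]
38 ft+ ft- rt+ rt- fb+ fb- rb+ rb-
 [[153. 228. 221. 299. 209. 275. 269. 337.]
 [297. 328. 126. 155. 305. 331. 157. 182.]] 
 [[514. 599. 610. 699. 576. 649. 659. 735.]
 [494. 541. 311. 358. 408. 447. 251. 290.]]
70 ft+ ft- rt+ rt- fb+ fb- rb+ rb-
 [[161. 235. 201. 280. 265. 332. 306. 377.]
 [305. 335. 155. 186. 171. 197.  31.  56.]] 
 [[523. 605. 584. 674. 653. 727. 717. 798.]
 [483. 528. 357. 404. 265. 303. 135. 176.]]
```

View pics/c9.png

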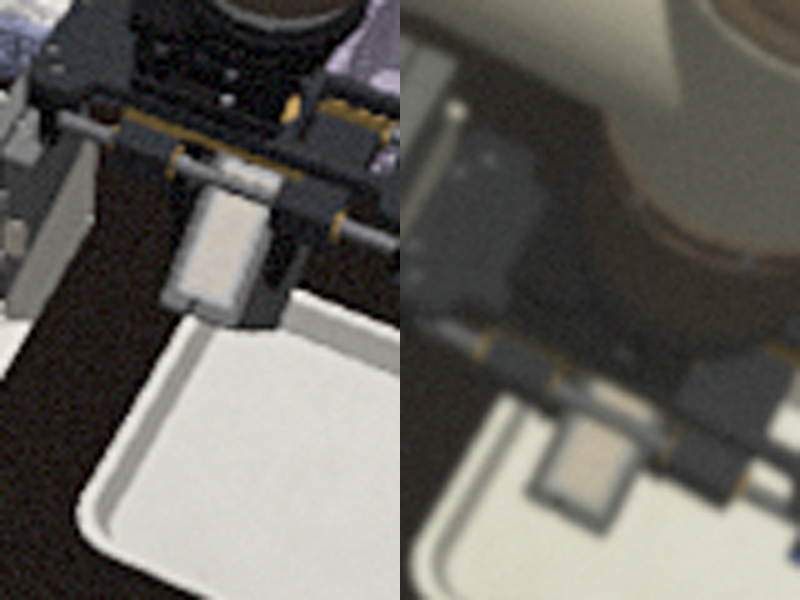

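The bottom front corner at crop (279,327) and the front top edge at (163,300)–(238,327) fit a 38° tilt, so the box is held as it leaned. I'll set its front foot on the tray floor and pivot it upright.

```bash
python3 -m crank '[[[-0.0015,0.018,0.02,0,1],[0,0,0.04,0,1],[0,0,0.04,0,1],[0,0,0.04,0,1],[0,0,0.03,0,1],[0,0,0.01,0,1],[0,0,0,0,1],[0,0,0,0,1]]]'|grep -E "ee_pos|force:"; for i in 1 2; do python3 -m crank '[[[0,0,0.002,0,1],[0,0,0.002,0,1],[0,0,0,0,1]]]'|grep -E "ee_pos|force:"; done
```

```text
ee_pos: [0.4413, -0.2347, 0.1248]
force: [0.6, 0.4, -1.6]
finger_force: 29.8
ee_pos: [0.44, -0.2344, 0.1194]
force: [0.1, 1.0, -2.0]
finger_force: 29.8
ee_pos: [0.4402, -0.2346, 0.117]
force: [-3.9, 1.9, 8.4]
finger_force: 29.9
```

```bash
python3 -m crank '[[[0.005,0,-0.0014,0,1],[0.005,0,-0.0014,0,1],[0.005,0,-0.001,0,1],[0.005,0,-0.001,0,1]]]'|grep -E "ee_pos|force:"; python3 -m crank '[[[0.005,0,-0.0008,0,1],[0.005,0,-0.0006,0,1],[0.005,0,-0.0004,0,1],[0.005,0,-0.0002,0,1]]]'|grep -E "ee_pos|force:"
```

```text
ee_pos: [0.4604, -0.2364, 0.1199]
force: [0.0, -0.6, -3.0]
finger_force: 30.0
ee_pos: [0.4802, -0.2384, 0.1221]
force: [-0.3, -0.4, -2.6]
finger_force: 30.0
```

```bash
for i in 1 2 3; do python3 -m crank '[[[0,0,0.001,0,1],[0,0,0.001,0,1],[0,0,0,0,1]]]'|grep -E "ee_pos|force:"; done
```

```text
ee_pos: [0.4795, -0.2383, 0.12]
force: [-0.4, -0.7, -3.2]
finger_force: 30.0
ee_pos: [0.4798, -0.2384, 0.1183]
force: [-0.1, 1.1, -1.0]
finger_force: 30.0
ee_pos: [0.4799, -0.2385, 0.118]
force: [-3.3, 2.2, 9.0]
finger_force: 30.0
```

The foot slid instead of pivoting, because the grip holds the box's rotation. I'll raise it a little and check whether a smaller closure eases the grip so that it can swing upright.

```bash
python3 -m crank '[[[0,0,-0.01,0,1],[0,0,-0.008,0,1],[0,0,0,0,0.6],[0,0,0,0,0.6]]]'|grep -E "ee_pos|finger|force:"; for c in 1; do python3 -m crank '[[[0,0,0,0,0.35],[0,0,0,0,0.35],[0,0,0,0,0.35]]]'|grep -E "finger"; python3 -m crank '[[[0,0,0,0,0.25],[0,0,0,0,0.25],[0,0,0,0,0.25]]]'|grep -E "finger"; done
```

```text
ee_pos: [0.4796, -0.2383, 0.1338]
force: [-1.0, 0.7, -0.9]
finger_gap: 0.0377
finger_force: 30.0
finger_gap: 0.0379
finger_force: 30.0
finger_gap: 0.038
finger_force: 30.0
```

```bash
python3 -m crank '[[[0,0,0,0,0.18],[0,0,0,0,0.18],[0,0,0,0,0.18]]]'|grep -E "finger"; python3 -m crank '[[[0,0,0,0,0.15],[0,0,0,0,0.15]]]'|grep -E "finger"
```

```text
finger_gap: 0.0378
finger_force: 30.0
finger_gap: 0.0383
finger_force: 30.0
```

```bash
for i in 1; do python3 -m crank '[[[0,0,0,0,0.142],[0,0,0,0,0.142]]]'|grep -E "finger"; python3 -m crank '[[[0,0,0,0,0.135],[0,0,0,0,0.135]]]'|grep -E "finger"; done; python3 go.py
```

```text
finger_gap: 0.0378
finger_force: 22.6
finger_gap: 0.0382
finger_force: 12.9
t 33.2 tcp [ 0.4798 -0.2384  0.1341] yaw -5.71 tilt 0.0 gap 0.0382 ff 12.94 F [ 0.6 -0.4 -1.6]
```

The grip force does follow the closure near 0.126. I'll ease it further in small steps and watch the card blob for rotation.

```bash
cat > card.py <<'E'
from h import *
c=read_camera("side"); s=get_state(); g=s["ee_pos"]+[0,0,.019]
f=c["frame"].astype(int); x,y=proj(c,[g])[0].astype(int)
m=((f[...,2]-f[...,0]>12)&(f[...,1]>140)).astype(np.uint8); k=np.zeros_like(m); k[y-45:y+45,x-45:x+45]=m[y-45:y+45,x-45:x+45]
N,L,S,C=cv2.connectedComponentsWithStats(k); i=1+S[1:,4].argmax()
print("card area",S[i][4],"centre rel grasp px",(C[i]-[x,y]).round(1),"bbox rel",S[i][:2]-[x,y],S[i][2:4])
E
python3 card.py; python3 -m crank '[[[0,0,0,0,0.131],[0,0,0,0,0.131]]]'|grep -E "finger"; python3 card.py
```

```text
card area 99 centre rel grasp px [-2.1  4.4] bbox rel [-7 -3] [11 16]
finger_gap: 0.0379
finger_force: 7.8
card area 100 centre rel grasp px [-2.1  4.4] bbox rel [-7 -3] [11 16]
```

```bash
python3 -m crank '[[[0,0,0,0,0.1295],[0,0,0,0,0.1295]]]'|grep -E "finger_force"; python3 card.py; python3 -m crank '[[[0,0,0,0,0.1285],[0,0,0,0,0.1285],[0,0,0,0,0.1285]]]'|grep -E "finger_force"; python3 card.py
```

```text
finger_force: 4.0
card area 77 centre rel grasp px [-1.5  3. ] bbox rel [-6 -3] [10 13]
finger_force: 2.6
card area 67 centre rel grasp px [-1.1  2. ] bbox rel [-6 -3] [11 11]
```

```bash
cat >> card.py <<'E'
u=np.array([.9951,-.0985,0]);z=np.array([0,0,1.])
print([(th,[round(float(proj(c,[g+u*(-.033*np.cos(t)-.019*np.sin(t))+z*(-.033*np.sin(t)+.019*np.cos(t)-dz)])[0][1]-y),1) for dz in(0,.01)]) for th in(0,10,20,30,38) for t in[np.radians(th)]])
E
python3 card.py; python3 -m crank '[[[0,0,0,0,0.1290]]]'|grep -E "finger_force";python3 card.py; python3 go.py
```

```text
card area 67 centre rel grasp px [-1.2  1.9] bbox rel [-6 -3] [11 11]
[(0, [5.4, 7.5]), (10, [7.5, 9.5]), (20, [9.3, 11.3]), (30, [10.8, 12.8]), (38, [11.7, 13.7])]
finger_force: 3.3
card area 68 centre rel grasp px [-1.1  2. ] bbox rel [-6 -3] [11 11]
[(0, [5.4, 7.5]), (10, [7.5, 9.5]), (20, [9.3, 11.3]), (30, [10.8, 12.8]), (38, [11.7, 13.7])]
t 34.5 tcp [ 0.4798 -0.2384  0.1342] yaw -5.72 tilt 0.0 gap 0.0381 ff 3.33 F [ 0.4 -0.3 -2.6]
```

The box has swung to about 6° from upright and the weight is still held. I'll regrip, centre it in the half and lower it.

```bash
python3 -m crank '[[[0,0,0,0,0.3],[0,0,0,0,1],[0,0,0,0,1],[0,0,-0.01,0,1],[0.01,0,0,0,1],[0.015,0,0,0,1],[0.015,0,0,0,1],[0.008,0,0,0,1],[0,0,0,0,1],[0,0,0,0,1]]]'>/dev/null; python3 card.py|head -1; python3 -m crank '[[[0,0,0.01,0,1],[0,0,0.005,0,1],[0,0,0.005,0,1],[0,0,0,0,1]]]'|grep -E "ee_pos|force:"; for i in 1 2 3; do python3 -m crank '[[[0,0,0.001,0,1],[0,0,0.001,0,1],[0,0,0,0,1]]]'|grep -E "ee_pos|force:"; done
```

```text
card area 70 centre rel grasp px [-0.7  1.4] bbox rel [-5 -4] [10 12]
ee_pos: [0.528, -0.2433, 0.1246]
force: [-0.8, -0.0, -0.3]
finger_force: 30.0
ee_pos: [0.529, -0.2435, 0.1242]
force: [-0.5, 1.3, 6.8]
finger_force: 30.0
ee_pos: [0.5308, -0.2438, 0.1237]
force: [1.5, 2.2, 11.5]
finger_force: 30.0
ee_pos: [0.5326, -0.2441, 0.1231]
force: [2.6, 2.0, 14.1]
finger_force: 30.0
```

```bash
python3 -m crank '[[[0,0,0,0,0.14],[0,0,0,0,0.132],[0,0,0,0,0.13],[0,0,0,0,0.129],[0,0,0,0,0.128],[0,0,0,0,0.127]]]'|grep -E "ee_pos|force:"; python3 card.py|head -1;  python3 -m crank '[[[0,0,0,0,0.12],[0,0,0,0,0.1],[0,0,0,0,0],[0,0,0,0,-1],[0,0,0,0,-1],[0,0,0,0,-1]]]'|grep -E "ee_pos|force:"; python3 card.py|head -1
```

```text
ee_pos: [0.529, -0.2433, 0.1194]
force: [-0.7, -0.2, 0.3]
finger_force: 0.2
card area 51 centre rel grasp px [-0.1  0.2] bbox rel [-4 -4] [9 9]
ee_pos: [0.5276, -0.2432, 0.1182]
force: [0.1, -0.4, -0.6]
finger_force: 0.0
card area 39 centre rel grasp px [0. 0.] bbox rel [-4 -3] [9 7]
```

```bash
python3 -m crank '[[[0,0,-0.02,0,-1],[0,0,-0.03,0,-1],[0,0,-0.04,0,-1],[0,0,-0.04,0,-1],[0,0,-0.02,0,-1],[0,0,0,0,-1]]]'|grep -E "ee_pos|force:"; python3 -m crank '[[[-0.008,-0.05,0,0,-1],[-0.01,-0.055,0,0,-1],[-0.01,-0.055,0,0,-1],[-0.01,-0.055,0,0,-1],[-0.01,-0.055,0,0,-1],[-0.01,-0.055,0,0,-1],[-0.01,-0.055,0,0,-1],[-0.01,-0.055,0,0,-1],[-0.01,-0.055,0,0,-1],[0,-0.05,0,0,-1],[0,0,0,0,-1],[0,0,0,0,-1]]]' >/dev/null; python3 go.py 0.4420 0.3113 0.17
python3 - <<'E'
from h import *
np.set_printoptions(precision=4,suppress=True)
A=read_camera("side");B=read_camera("top");cs=[]
for c in(A,B):
    f=c["frame"].astype(int); X=np.array([.527,-.243,.155]); x,y=proj(c,[X])[0].astype(int)
    m=((f[...,2]-f[...,0]>12)&(f[...,1]>140)).astype(np.uint8); k=np.zeros_like(m); k[y-40:y+40,x-40:x+40]=m[y-40:y+40,x-40:x+40]
    N,L,S,C=cv2.connectedComponentsWithStats(k); i=1+S[1:,4].argmax()
    q=np.argwhere(L==i)[:,::-1]; P=plane(c,q,.153)[:,:2].astype(np.float32)
    print("card",S[i][4],"on z.153",plane(c,[C[i]],.153)[0],cv2.minAreaRect(P)); cs.append(C[i])
print("tri",tri(A,[cs[0]],B,[cs[1]]))
k=lambda c,n:cv2.resize(c["frame"][120:280,140:460],None,fx=2.4,fy=1.85*1.0,interpolation=cv2.INTER_CUBIC)
cv2.imwrite("pics/s10.png",np.vstack([k(A,0),k(B,0)]))
E
```

```text
ee_pos: [0.5283, -0.2433, 0.27]
force: [0.6, 0.9, 0.3]
finger_force: 0.0
t 41.27 tcp [0.4932 0.3023 0.2666] yaw -5.71 tilt 0.18 gap 0.0869 ff 0.0 F [ 0.3 -0.4  0.3]
shift mm [-51.6  -4.1  96.7] turn to -5.7: -0.0
card 105 on z.153 [ 0.5359 -0.2446  0.153 ] ((0.5366599559783936, -0.24443137645721436), (0.017379416152834892, 0.055516768246889114), 85.30956268310547)
card 1549 on z.153 [ 0.5064 -0.2218  0.153 ] ((0.48697370290756226, -0.24710747599601746), (0.1672382652759552, 0.1869983971118927), 84.44041442871094)
tri [[ 0.4907 -0.235   0.2052]]
```

View pics/s10.png

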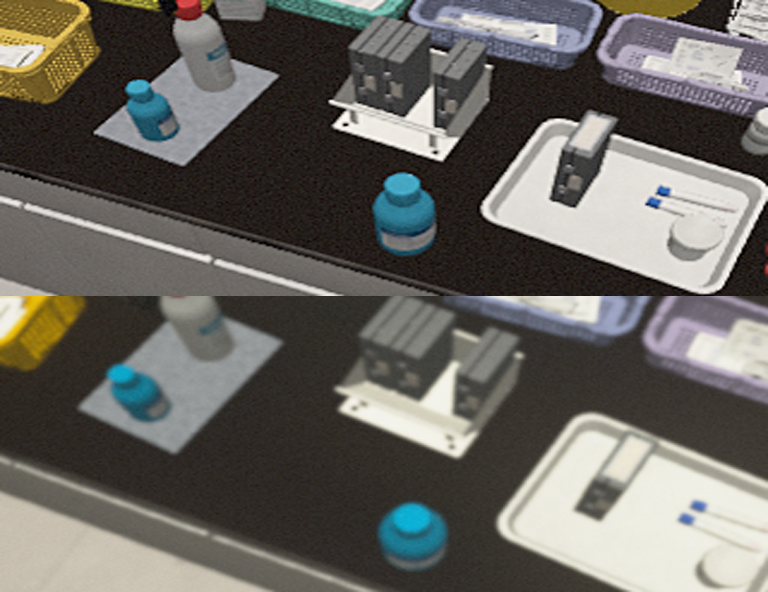

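The box stands upright in the empty tray half (card at picture (597,130)), with the neighbours, cup and bottles in place. Now I'll return the wash bottle.

```bash
python3 -m crank '[[[-0.03,-0.004,0,0,-1],[-0.0215,0,0,0,-1],[0,0,0.04,0,-1],[0,0,0.04,0,-1],[0,0,0.04,0,-1],[0,0,0.03,0,-1],[0,0,0.016,0,-1],[0,0,0,0,-1],[0,0,0,0,-1]]]'>/dev/null; python3 go.py 0.4420 0.3113 0.1005;  python3 -m crank '[[[0,0,0,0,1],[0,0,0,0,1],[0,0,0,0,1],[0,0,0,0,1],[0,0,0,0,1],[0,0,0,0,1],[0,0,0,0,1],[0,0,0,0,1],[0,0,-0.02,0,1],[0,0,-0.02,0,1],[0,0,0,0,1]]]' >/dev/null; python3 go.py 0.4887 -0.0462 0.14
```

```text
t 42.5 tcp [0.4436 0.3119 0.1032] yaw -5.75 tilt 0.11 gap 0.0871 ff 0.0 F [ 0.   0.5 -0. ]
shift mm [-1.5  0.8  2.7] turn to -5.7: -0.0
t 43.88 tcp [0.4435 0.3128 0.1432] yaw -5.71 tilt 0.19 gap 0.0285 ff 29.99 F [-0.3 -0.1 -2.5]
shift mm [ 80.7 352.7   2.4] turn to -5.7: -0.0
```

```bash
python3 -m crank '[[[0.006,0.025,0,0,1],[0.008,0.04,0,0,1],[0.009,0.04,0,0,1],[0.009,0.04,0,0,1],[0.009,0.04,0,0,1],[0.009,0.04,0,0,1],[0.009,0.04,0,0,1],[0.009,0.04,0,0,1],[0.008,0.03,0,0,1],[0.005,0.018,0,0,1],[0,0,0,0,1],[0,0,0,0,1]]]'>/dev/null; python3 go.py 0.490 -0.0462 0.102
```

```text
t 45.38 tcp [ 0.4875 -0.0475  0.1414] yaw -5.75 tilt 0.09 gap 0.0296 ff 30.0 F [-0.   0.2 -1.2]
shift mm [ 2.4 -1.6 39.4] turn to -5.7: -0.1
```

```bash
python3 -m crank '[[[0.002,-0.001,0.02,0,1],[0,0,0.014,0,1],[0,0,0.004,0,1],[0,0,0,0,1],[0,0,0.001,0,1],[0,0,0,0,1]]]'|grep -E "ee_pos|force:"; for i in 1 2; do python3 -m crank '[[[0,0,0.0012,0,1],[0,0,0,0,1]]]'|grep -E "ee_pos|force:"; done
```

```text
ee_pos: [0.4907, -0.0465, 0.1035]
force: [0.0, -0.0, -1.9]
finger_force: 30.0
ee_pos: [0.4904, -0.0465, 0.102]
force: [-0.4, 0.1, -2.5]
finger_force: 30.0
ee_pos: [0.4904, -0.0466, 0.1006]
force: [-0.1, -0.3, -1.6]
finger_force: 30.0
```

```bash
python3 -m crank '[[[0,0,0.0012,0,1],[0,0,0,0,1]]]'|grep -E "ee_pos|force:"; python3 -m crank '[[[0,0,0,0,0.3],[0,0,0,0,0],[0,0,0,0,-1],[0,0,0,0,-1],[0,0,0,0,-1],[0,0,-0.02,0,-1],[0,0,-0.06,0,-1],[0,0,-0.06,0,-1],[0,0,-0.03,0,-1],[0,0,0,0,-1]]]'|grep -E "ee_pos|force:"; python3 go.py 0.5705 0.2978 0.27
python3 - <<'E'
from h import *
for n in("side","top"):
    c=read_camera(n); x,y=proj(c,[[.49,-.046,.12]])[0].astype(int); h=cv2.cvtColor(c["frame"],cv2.COLOR_BGR2HSV)
    m=cv2.inRange(h,(92,110,50),(115,255,255))[y-8:y+9,x-14:x+15]; r,q=np.nonzero(m); 
    print(n,"blue px near cap",len(q), q.mean()-14 if len(q) else None, r.min()-8 if len(q) else None)
E
```

```text
ee_pos: [0.4904, -0.0465, 0.0994]
force: [0.7, 0.7, -1.9]
finger_force: 30.0
ee_pos: [0.4918, -0.0463, 0.2725]
force: [-0.2, 0.0, -0.3]
finger_force: 0.0
t 48.12 tcp [ 0.4918 -0.0463  0.2725] yaw -5.7 tilt 0.38 gap 0.0868 ff 0.0 F [-0.2  0.  -0.3]
shift mm [  44.1 -350.2    3.4] turn to -5.7: -0.0
side blue px near cap 97 0.3092783505154646 -1
top blue px near cap 147 -0.44217687074830003 -2
```

The wash bottle's cap shows on its original spot, upright. Now the spirit bottle.

```bash
python3 -m crank '[[[0.005,-0.04,0,0,-1],[0.0055,-0.044,0,0,-1],[0.0055,-0.044,0,0,-1],[0.0055,-0.044,0,0,-1],[0.0055,-0.044,0,0,-1],[0.0055,-0.044,0,0,-1],[0.0055,-0.044,0,0,-1],[0.006,-0.046,0,0,-1],[0,0,0,0,-1],[0,0,0,0,-1],[0,0,0,0,-1]]]'>/dev/null; python3 go.py 0.5703 0.2977 0.178
```

```text
t 49.6 tcp [0.5689 0.2962 0.2692] yaw -5.77 tilt 0.07 gap 0.0867 ff 0.0 F [ 1.2  0.5 -0.5]
shift mm [ 1.4 -1.7 91.2] turn to -5.7: -0.1
```

```bash
python3 -m crank '[[[0,-0.0005,0.03,0,-1],[0,0,0.03,0,-1],[0,0,0.025,0,-1],[0,0,0.006,0,-1],[0,0,0,0,-1],[0,0,0,0,1],[0,0,0,0,1],[0,0,0,0,1],[0,0,0,0,1],[0,0,0,0,1],[0,0,0,0,1],[0,0,0,0,1]]]'>/dev/null; python3 go.py; python3 -m crank '[[[0,0,0,0,1],[0,0,-0.02,0,1],[0,0,-0.03,0,1],[0,0,0,0,1]]]' >/dev/null; python3 go.py 0.4905 0.082 0.226
```

```text
t 51.1 tcp [0.5691 0.2977 0.1785] yaw -5.71 tilt 0.03 gap 0.0329 ff 30.0 F [-0.4  0.1  0.2]
t 51.6 tcp [0.5702 0.2987 0.2302] yaw -5.71 tilt 0.29 gap 0.0334 ff 30.0 F [ 0.9  0.4 -4. ]
shift mm [-57.7 223.6   3.2] turn to -5.7: -0.0
```

Going −x first, then along y to stay clear of the rack corner.

```bash
python3 -m crank '[[[-0.011,0.022,0,0,1],[-0.012,0.03,0,0,1],[-0.012,0.03,0,0,1],[-0.012,0.03,0,0,1],[-0.01,0.03,0,0,1],[0,0.03,0,0,1],[0,0.03,0,0,1],[0,0.02,0,0,1],[0,0,0,0,1],[0,0,0,0,1],[0,0,0,0,1]]]' >/dev/null; python3 go.py 0.4905 0.082 0.1775
```

```text
t 52.98 tcp [0.4905 0.0833 0.2283] yaw -5.67 tilt 0.01 gap 0.0331 ff 30.0 F [ 0.6 -0.7 -3.2]
shift mm [ 0.2  1.3 50.8] turn to -5.7: 0.0
```

```bash
python3 -m crank '[[[0,0.001,0.025,0,1],[0,0,0.018,0,1],[0,0,0.006,0,1],[0,0,0.002,0,1],[0,0,0,0,1],[0,0,0,0,1]]]'|grep -E "ee_pos|force:"; for i in 1 2; do python3 -m crank '[[[0,0,0.001,0,1],[0,0,0,0,1]]]'|grep -E "ee_pos|force:"; done
```

```text
ee_pos: [0.4907, 0.0819, 0.1783]
force: [0.5, -0.1, -4.1]
finger_force: 30.0
ee_pos: [0.4902, 0.0816, 0.1766]
force: [0.5, 0.5, -3.6]
finger_force: 30.0
ee_pos: [0.4902, 0.0816, 0.1755]
force: [0.2, 0.2, -3.0]
finger_force: 30.0
```

```bash
python3 -m crank '[[[0,0,0.001,0,1],[0,0,0,0,1]]]'|grep -E "ee_pos|force:"; python3 -m crank '[[[0,0,0.0005,0,1],[0,0,0,0,1]]]'|grep -E "ee_pos|force:"; python3 -m crank '[[[0,0,0,0,0.3],[0,0,0,0,0],[0,0,0,0,-1],[0,0,0,0,-1],[0,0,0,0,-1],[0,0,-0.02,0,-1],[0,0,-0.04,0,-1],[0,0,-0.04,0,-1],[-0.02,-0.04,-0.02,0,-1],[-0.02,-0.05,0,0,-1],[0,-0.06,0,0,-1],[0,-0.06,0,0,-1]]]'|grep -E "ee_pos|force:"; python3 -m crank '[[[0,-0.06,0,0,-1],[0,-0.06,0,0,-1],[0,0,0,0,-1],[0,0,0,0,-1],[0,0,0,0,-1]]]'|grep -E "ee_pos|force:";  python3 - <<'E'
from h import *
np.set_printoptions(precision=4,suppress=True)
for n in("side","top"):
    c=read_camera(n); h=cv2.cvtColor(c["frame"],cv2.COLOR_BGR2HSV); f=c["frame"].astype(int)
    red=cv2.inRange(h,(0,120,80),(8,255,255))|cv2.inRange(h,(172,120,80),(180,255,255)); blue=cv2.inRange(h,(92,110,50),(115,255,255)); card=((f[...,2]-f[...,0]>12)&(f[...,1]>140)).astype(np.uint8)
    for nm,m,X,w in(("red",red,[.49,.082,.186],14),("wash cap",blue,[.489,-.046,.113],9),("card",card,[.536,-.244,.154],14)):
        x,y=proj(c,[X])[0].round().astype(int); r,q=np.nonzero(m[y-w:y+w+1,x-w:x+w+1])
        if len(q): print(n,nm,len(q),"centre on plane",plane(c,[(q.mean()+x-w,r.mean()+y-w)],X[2])[0])
E
```

```text
ee_pos: [0.4907, 0.0817, 0.1755]
force: [-1.4, -0.5, 2.9]
finger_force: 30.0
ee_pos: [0.491, 0.0817, 0.1755]
force: [-1.6, 0.3, 5.0]
finger_force: 30.0
ee_pos: [0.4711, 0.2964, 0.2946]
force: [1.7, -0.4, 0.4]
finger_force: 0.0
ee_pos: [0.4834, 0.4129, 0.2946]
force: [1.2, 0.6, -1.1]
finger_force: 0.0
side red 175 centre on plane [0.4885 0.0819 0.186 ]
side wash cap 147 centre on plane [ 0.4759 -0.0519  0.113 ]
side card 104 centre on plane [ 0.5349 -0.2447  0.154 ]
top red 219 centre on plane [0.4914 0.0844 0.186 ]
top wash cap 200 centre on plane [ 0.4781 -0.0492  0.113 ]
top card 428 centre on plane [ 0.5381 -0.244   0.154 ]
```

Run:
```python
from h import *
for n in("side","top"):
    c=read_camera(n); R=[]
    for f in(cv2.imread(f"pics/{n}0.png"),c["frame"]):
        h=cv2.cvtColor(f,cv2.COLOR_BGR2HSV); o=[]
        red=cv2.inRange(h,(0,120,80),(8,255,255))|cv2.inRange(h,(172,120,80),(180,255,255)); blue=cv2.inRange(h,(92,110,50),(115,255,255))
        for m,X,w in((red,[.49,.082,.186],14),(blue,[.489,-.046,.1],13)):
            x,y=proj(c,[X])[0].round().astype(int); r,q=np.nonzero(m[y-w:y+w+1,x-w:x+w+1]); o.append((len(q),round(q.mean()+x-w,1),round(r.mean()+y-w,1)))
        R.append(o)
    print(n,R)
```

```text
side [[(171, np.float64(270.7), np.float64(162.6)), (267, np.float64(312.7), np.float64(199.4))], [(173, np.float64(270.8), np.float64(162.5)), (267, np.float64(313.1), np.float64(199.1))]]
top [[(216, np.float64(271.7), np.float64(166.5)), (312, np.float64(318.3), np.float64(205.9))], [(220, np.float64(271.9), np.float64(166.4)), (309, np.float64(318.7), np.float64(205.8))]]
```

Both bottles are back within about 1 mm in both views, so I'm handing in.

```bash
python3 -c "
from bench import *
print(job_done())"
```

```text
the job is handed in; nothing more can be done
None
```

I handed the job in; the result was not reported. The carded slide box stands upright in the empty half of the tray, both bottles are back within about 1 mm of their original spots, and the other boxes and the cup looked undisturbed in the last picture I viewed.

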